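# Make up two sampling kits at a microbiology bench

## Robot

A 6-joint arm with a two-finger parallel gripper is mounted at the origin on the work surface. World frame = base frame: x ahead of the robot, y to its left, z up, the work surface at z = 0. Lengths are in m, angles in rad, forces in N, time in s.
With the tool pointing down it reaches from about 0.35 to 0.775 m from the base axis. Payload 5.5 kg.
Tool frame: the origin (TCP) lies at the very end of the fingers, on their centre line; the grasp point (between the pads) lies 19 mm behind it (manip.grip_depth is the distance from the TCP to the grasp point, in m); z points along the fingers, y is the direction in which the jaws open and shut (so a half turn about z gives the same grasp; the last joint's range is limited). The gripper opens to 85 mm and grips with 20 to 120 N. Pads are 22 mm wide; open, the fingers measure 114 mm over their backs; the gripper's body (76 mm by 85 mm) begins 54 mm behind the grasp point. The pads swing forward as they close: fully open they stand 13 mm farther back than shut.
Start: joints at [1.07, 0.313, 0.046, 1.304, 0, 1.431], TCP at [0.203, 0.538, 0.231] pointing down, gripper open.
Joint ranges: [-2.76, 2.76], [-0.86, 1.69], [-1.03, 1.26], [-2.2, 2.34], [-1.47, 1.5], [-3.14, 3.14]. Speed limits (rad/s): [2.57, 2.57, 3.14, 3.14, 3.14, 3.14].

## Interface

Orientations are given as a unit quaternion [w, x, y, z].
In Python, from workcell import manip, eoat, solver, status, eyes, hand_in, recognise, cut_out, mark_of gives the robot as it stands. Calls block until the motion is done:
- manip.movep(position, orientation): joint-space move of the TCP to a pose.
- manip.move_straight(position, feed=0.15, rot=None): straight line of the TCP; rot=None keeps the orientation; feed is the mean speed in m/s.
- manip.move_j(angles): joint-space move.
- eoat.command_gripper(opening, f_grip=None): finger opening in m; f_grip is the grip in N (None keeps the last); returns when the fingers have stopped.
- manip.pause(seconds).
- solver.inverse_kinematics(position, orientation): joint angles nearest the present ones, or None.
- status.get_obs(): the state.
- eyes.camera(name): name is "scene" or "side" or "wrist"; returns a dict with "color" (384x512x3 uint8, red, green, blue), "fov_y" (degrees; the focal length in pixels is half the picture's height over the tangent of half this angle, whatever the lens; pixels are square), "cx", "cy" (the principal point, pixels), "rvec" (rotation vector, rad) and "tvec" (3), from world to camera coordinates, as OpenCV has them. Camera axes: x right, y down, z forward; pixel columns grow to the right and rows downward; lengths in m; the calibration is good to about 2 mm. A picture is of the moment at which its call begins. There is no depth.
A pose or a line that the arm cannot do raises manip.PlanningError and nothing moves.
- hand_in(): hands the job in, once; it reports no verdict.
Trained networks look in a picture, given as the dict that the camera call returned (one of the last four; its "shot" number tells which), for a name from the list of things; names that differ only in an ending like _2 or _b are one class to them, and where a whole thing is asked for, a point or a joint stands for the part that bears it (a point fixed in the world has none). Each returns a list of dicts, best first, with "conf" (0 to 1); they miss things now and then, are a little off and sometimes report something else, mostly with a low value. They report only what shows in the picture. A call takes as long as a camera call. They do not tell look-alikes from the thing itself.
- recognise(picture, thing): "pixel" ([column, row] in pixels, amid what is visible of it).
- cut_out(picture, thing): "pixels" (384x512 bool, what is visible of it) and "pixel" ([column, row] in pixels, amid what is visible of it).
- mark_of(picture, thing): "pixel" ([column, row] in pixels: a listed point, or the origin of a listed thing).
The state is a dict: "t": time; "qpos": joint angles; "qvel": joint speeds; "joint_efforts": joint torques, N m; "ee_pos": TCP position; "tcp_rot": TCP orientation; "force": force on the tool from outside, world axes, zero at the start; "wrist_torque": the same for the moment, N m; "width": finger opening in m.
Only numpy, scipy, OpenCV 4.12 (cv2) and the standard library are available. Lean on these libraries where they do the work, as an engineer would, in place of code of your own. Each camera call takes 0.05 s, during which the arm holds its last target.

## Task

Make up the two sampling kits from the stock on the bench. Water kit, in the tray with two compartments: lay the large Petri dish flat in the wider compartment, stack the small Petri dish centrally on top of it, and stand the tall bottle in the narrower compartment. Surface kit, in the tray with the long trough: lay the marker lengthwise in the trough and stand the short bottle in the square pocket; set everything down rather than dropping it, and leave the reagent bottle, tube rack and beaker where they are.

Things in the scene. Friction and masses are not known exactly. Their poses are not given: they have to be found in the camera images.
- large_dish: Closed round Petri dish, white base with clear lid and a pale pad, diameter 60 mm, 18 mm high, about 30 g, lying flat and loose on the bench. Origin: centre of its underside, z up. The lid cannot come off; its top is flat.
- small_dish: Same kind of closed Petri dish but small: diameter 40 mm, 12 mm high, about 15 g, lying flat and loose. Origin: centre of its underside, z up.
- tall_bottle: Tall slim white plastic sample bottle with a grey cap, standing loose, about 80 g. Total height 85 mm; straight body 36 mm in diameter up to 60 mm, then a shoulder and a cap 26 mm in diameter (from 69 to 85 mm). Origin: centre of its underside, z up.
- short_bottle: Squat white plastic sample bottle with a grey cap, standing loose, about 60 g. Total height 54 mm; straight body 44 mm in diameter up to 32 mm, then a shoulder and a cap 32 mm in diameter (from 41 to 54 mm). Origin: centre of its underside, z up.
- marker: Square-section marker pen lying loose on the bench, 120 mm long, 18 mm wide, 18 mm high, about 25 g; white barrel, black cap at the +x end (last 42 mm). Origin: its centre, 9 mm above the face it lies on; x along its length. Either end may point either way in the tray.
- water_tray: Fixed steel tray, 92 (x) by 155 mm (y), two compartments. Black rubber floor 3 mm above the bench; outer walls (4 mm thick) and divider (3 mm) reach only 8 mm above the bench. Origin: centre of underside. Wide compartment (dishes): inside 84 x 84 mm, centred at x = 0, y = -31.5 mm in the tray's frame. Narrow one (tall bottle): inside 84 (x) by 60 mm (y), centred at x = 0, y = +43.5 mm.
- surface_tray: Fixed steel tray, 107 (x) by 155 mm (y). Black rubber floor 3 mm, walls (4 mm thick), rib (3 mm) and a solid flat deck 8 mm above the bench. Origin: centre of underside. Trough (marker) along the tray's y axis: inside 34 (x) by 147 mm (y), centred at x = -32.5, y = 0 mm. Nearly square pocket (short bottle): inside 62 (x) by 68 mm (y), centred at x = +18.5, y = +39.5 mm. The deck, at +x -y, holds nothing.
- reagent_bottle: Bystander: amber reagent bottle, diameter 68 mm, 150 mm high, standing loose at the side of the work. Origin: centre of its underside. Not to be disturbed.
- tube_rack: Bystander: white rack of capped tubes, 60 mm (x) by 200 mm (y), 98 mm high, standing loose beyond the trays. Origin: centre of its underside. Not to be disturbed.
- waste_beaker: Bystander: clear empty beaker, diameter 84 mm, 110 mm high, standing loose at the side of the work. Origin: centre of its underside. Not to be disturbed.
There are look-alikes about, which are no part of the job. Leave any blue look-alike of the short_bottle alone.

How it is judged:
By the outcome, as a careful person would: the job done as asked, in the order asked, and still so for the second after the job is handed in, with the robot touching nothing.
It also fails if it takes over 125 s, if anything falls off the work surface, if the arm or the gripper's body presses on something with over 40 N, if the wrist force passes 120 N, or if a joint passes its speed limit or range.

## Working session

There is one attempt and no reset: what is moved stays moved. The work goes in short steps, each a Python script; the robot and the scene stay as the last script left them, time stands still between calls to the robot, and variables do not carry over. Pictures are saved under pics/ and viewed, and the job is handed in when it is done.

```bash
ls; mkdir -p pics
python3 - <<'E'
from workcell import manip,status,eyes
import cv2
print(status.get_obs())
for n in ["scene","side","wrist"]:
    p=eyes.camera(n); cv2.imwrite(f"pics/{n}0.png",cv2.resize(p["color"][:,:,::-1],(800,600)))
    print(n,p["fov_y"],p["cx"],p["cy"],p["rvec"],p["tvec"],[k for k in p])
E
```

```text
pics
{'t': 0.0, 'qpos': array([1.07041690e+00, 3.13992030e-01, 4.49382498e-02, 1.30356618e+00,
       1.55780408e-05, 1.43121252e+00]), 'qvel': array([ 7.06447508e-05, -2.94881279e-04, -2.98090240e-04,  3.48526748e-04,
       -1.95454660e-03,  9.09267598e-04]), 'joint_efforts': array([ 7.45984853e-04, -4.80628037e+01,  2.98534173e+01,  1.94656884e-02,
       -8.69283849e-05, -1.78195609e-05]), 'ee_pos': array([0.20273186, 0.53752406, 0.23039696]), 'tcp_rot': array([-2.94205357e-04,  1.79420875e-01,  9.83771985e-01, -8.63085658e-04]), 'force': array([-0.48617833,  0.69689802, -0.02899088]), 'wrist_torque': array([-0.00274985, -0.02782645,  0.02170467]), 'width': 0.08563753367067978}
scene 51.25146605844179 256.5055688506515 190.03623273415138 [ 0.6515522   2.74362427 -0.97045751] [ 0.56100497 -0.17195648  1.8006506 ] ['color', 'fov_y', 'cx', 'cy', 'rvec', 'tvec', 'shot']
side 55.293293188399616 258.31238789902284 187.68743872662807 [ 2.04180812 -0.41267722  0.2769073 ] [-0.558986   0.1394897  1.0228993] ['color', 'fov_y', 'cx', 'cy', 'rvec', 'tvec', 'shot']
wrist 71.8273212014085 258.00978519440525 189.4271109230487 [-2.38502566 -1.64897689 -0.23410088] [-0.57430444 -0.03584675  0.37868693] ['color', 'fov_y', 'cx', 'cy', 'rvec', 'tvec', 'shot']
```

View pics/scene0.png

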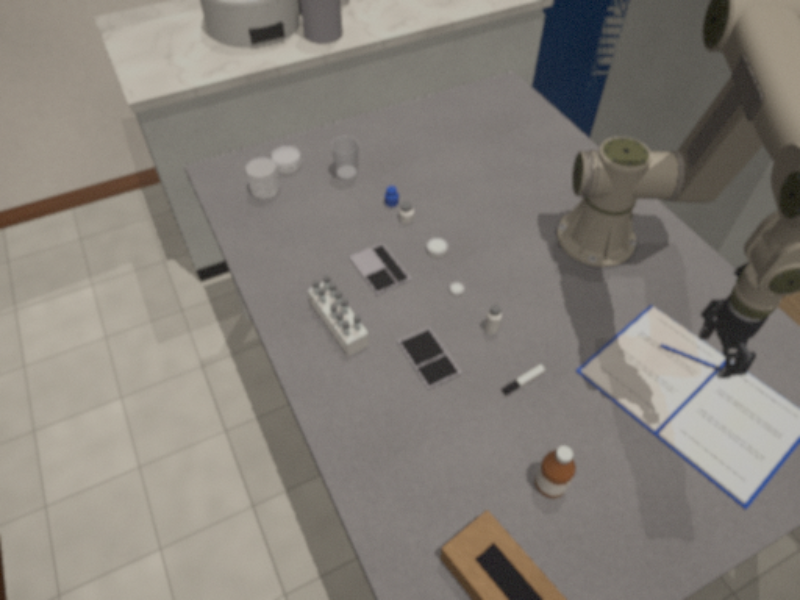

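View pics/side0.png

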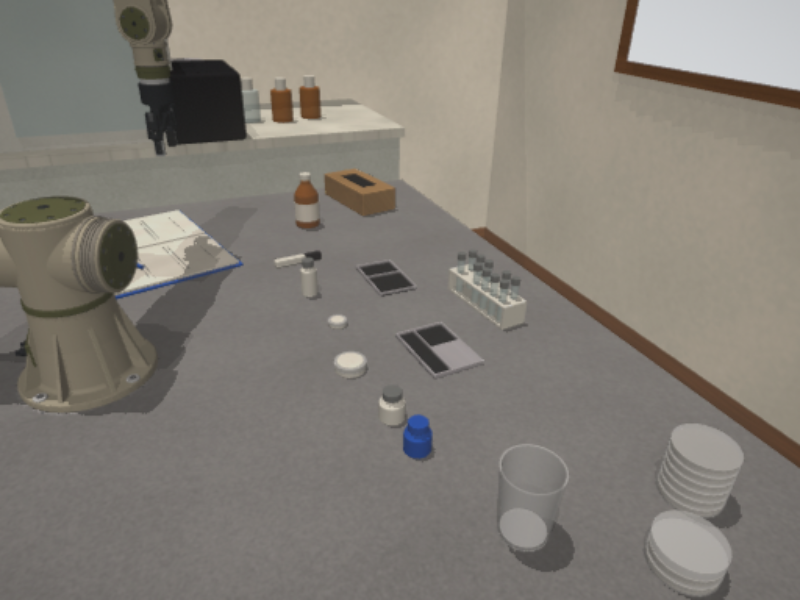

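View pics/wrist0.png

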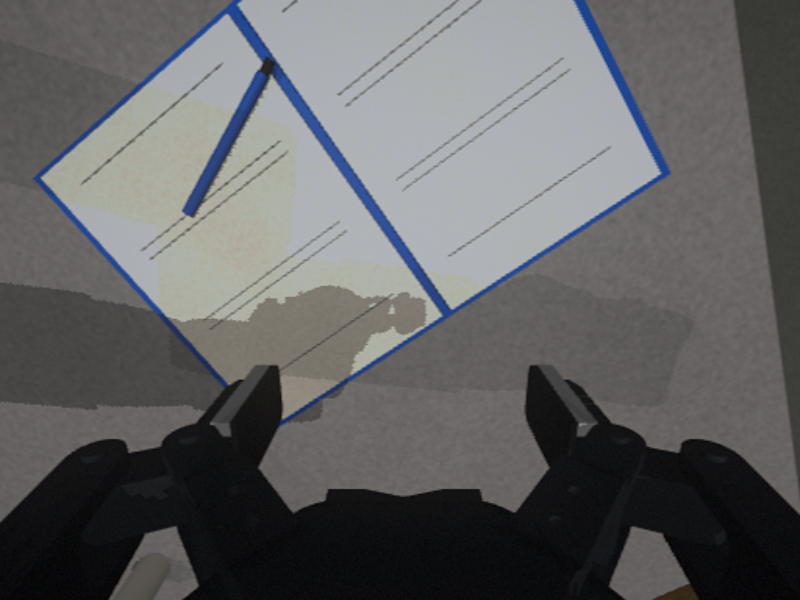

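Scene image (800x600): water tray at (428,357), surface tray at (378,268). Candidates:
- **Dishes:** large (437,246) and small (457,288). The dish stacks at (262,178) and (286,160) are not stock.
- **Bottles:** tall (494,320), short white (406,212). The blue look-alike at (392,196) is to be left.
- **Marker:** (524,379). The blue pen on the notebook at (690,356) is not it.

```bash
cat > h.py <<'E'
import numpy as np, cv2
from workcell import *
from scipy.spatial.transform import Rotation as R
def cam(p):
    f=384/2/np.tan(np.radians(p["fov_y"])/2); Rm=cv2.Rodrigues(np.array(p["rvec"]))[0]; return f,Rm,np.array(p["tvec"])
def unproj(p,px,z):
    px=np.atleast_2d(np.array(px,float)); f,Rm,t=cam(p)
    d=np.c_[(px[:,0]-p["cx"])/f,(px[:,1]-p["cy"])/f,np.ones(len(px))]@Rm
    c=-Rm.T@t
    return c+d*((z-c[2])/d[:,2])[:,None]
def proj(p,X):
    f,Rm,t=cam(p); K=np.array([[f,0,p["cx"]],[0,f,p["cy"]],[0,0,1]])
    return cv2.projectPoints(np.atleast_2d(np.array(X,float)),np.array(p["rvec"]),t,K,None)[0][:,0]
def tri(ps,pxs):
    A=[];b=[]
    for p,px in zip(ps,pxs):
        f,Rm,t=cam(p)
        u=(px[0]-p["cx"])/f;v=(px[1]-p["cy"])/f
        for r in (Rm[0]-u*Rm[2],):
            A.append(r);b.append(u*t[2]-t[0])
        A.append(Rm[1]-v*Rm[2]);b.append(v*t[2]-t[1])
    return np.linalg.lstsq(np.array(A),np.array(b),rcond=None)[0]
def save(p,name,c=None):
    im=np.ascontiguousarray(p["color"][:,:,::-1])
    if c: im=im[c[1]:c[3],c[0]:c[2]]
    s=min(800/im.shape[1],600/im.shape[0]); cv2.imwrite("pics/"+name+".png",cv2.resize(im,None,fx=s,fy=s,interpolation=cv2.INTER_CUBIC))
def down(a):  # tool down, jaws (tool y) along world angle a
    y=np.array([np.cos(a),np.sin(a),0]);z=np.array([0,0,-1.]);x=np.cross(y,z)
    q=R.from_matrix(np.c_[x,y,z]).as_quat(); return np.r_[q[3],q[:3]]
E
python3 - <<'E'
from h import *
np.set_printoptions(precision=4,suppress=True)
S=eyes.camera("scene");D=eyes.camera("side")
zs=dict(large_dish=0,small_dish=0,tall_bottle=0,short_bottle=0,marker=.009,water_tray=0,surface_tray=0,reagent_bottle=0,tube_rack=0,waste_beaker=0)
for n,z in zs.items():
    for nm,p in (("S",S),("D",D)):
        for o in mark_of(p,n)[:3]:
            print(n,nm,round(o["conf"],2),np.round(o["pixel"],1),unproj(p,o["pixel"],z)[0])
print(status.get_obs()["t"])
save(S,"sc1",(200,100,370,270))
E
```

```text
large_dish S 0.47 [277.1 160. ] [ 0.4433 -0.1652  0.    ]
large_dish D 0.77 [228.  233.3] [ 0.4463 -0.1561  0.    ]
small_dish S 0.45 [289.6 186. ] [ 0.4681 -0.0111  0.    ]
small_dish D 0.49 [218.5 208.4] [ 0.4634 -0.0168  0.    ]
tall_bottle S 0.74 [314.6 210.6] [0.4423 0.1439 0.    ]
tall_bottle S 0.5 [289.8 187.7] [ 0.4719 -0.0027  0.    ]
tall_bottle D 0.77 [195.1 186.7] [0.4319 0.1517 0.    ]
short_bottle S 0.53 [253.  130.8] [ 0.4544 -0.3813  0.    ]
short_bottle S 0.49 [242.8 170.8] [ 0.6062 -0.1753  0.    ]
short_bottle S 0.43 [261.  137.1] [ 0.4402 -0.3264  0.    ]
short_bottle D 0.87 [263.8 287.9] [ 0.4516 -0.3951  0.    ]
short_bottle D 0.63 [248.1 264.6] [ 0.4486 -0.304   0.    ]
marker S 0.64 [337.2 242.5] [0.4496 0.3117 0.009 ]
marker D 0.44 [194.3 162.4] [0.478  0.3329 0.009 ]
water_tray S 0.59 [275.2 229.3] [0.6248 0.1516 0.    ]
water_tray S 0.2 [261.7 140. ] [ 0.4462 -0.3078  0.    ]
water_tray D 0.59 [243.3 179.7] [0.6112 0.1403 0.    ]
surface_tray S 0.94 [243.4 172.2] [ 0.6074 -0.1669  0.    ]
surface_tray D 0.73 [278.8 225.9] [ 0.6   -0.177  0.   ]
reagent_bottle S 0.85 [354.3 310.5] [0.5431 0.5537 0.    ]
reagent_bottle D 0.63 [197.  145.2] [0.5412 0.5256 0.    ]
tube_rack S 0.87 [215.6 208.4] [ 0.79   -0.0425  0.    ]
tube_rack S 0.48 [261.3 138.5] [ 0.4433 -0.3175  0.    ]
tube_rack D 0.95 [305.8 193.9] [ 0.7744 -0.0371  0.    ]
waste_beaker S 0.92 [224.4 111.3] [ 0.5177 -0.5698  0.    ]
waste_beaker D 0.96 [335.4 338.8] [ 0.5274 -0.5822  0.    ]
1.25
```

View pics/sc1.png

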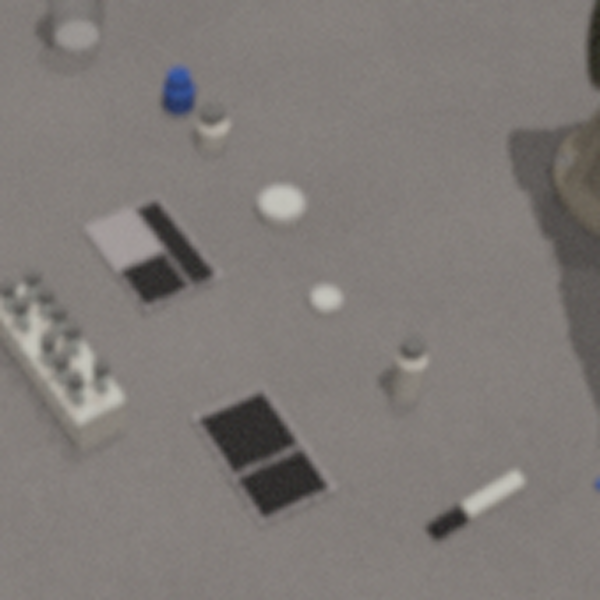

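Run:
```python
from h import *
np.set_printoptions(precision=4,suppress=True)
for i,(x,y) in enumerate([(.50,.17),(.50,-.2)]):
    manip.movep([x,y,.33],down(np.pi/2))
    o=status.get_obs();print(o["t"],o["ee_pos"],o["qpos"])
    W=eyes.camera("wrist"); f,Rm,t=cam(W); print("cam",-Rm.T@t, Rm)
    save(W,f"w{i}"); np.save(f"w{i}.npy",W,allow_pickle=True)
    for n in ["large_dish","small_dish","tall_bottle","short_bottle","marker","water_tray","surface_tray"]:
        z=.009 if n=="marker" else 0
        for o in mark_of(W,n)[:3]:
            print(n,round(o["conf"],2),np.round(o["pixel"],1),unproj(W,o["pixel"],z)[0])
```

```text
3.0083 [0.4997 0.1706 0.3298] [0.1768 0.2137 0.1529 1.5103 0.0002 0.176 ]
cam [0.4286 0.1702 0.4727] [[-0.0006  1.      0.0017]
 [ 0.9602  0.0001  0.2793]
 [ 0.2793  0.0018 -0.9602]]
large_dish 0.7 [ 60.2 114.4] [ 0.4322 -0.1679  0.    ]
small_dish 0.69 [156.9 129.9] [ 0.4581 -0.0051  0.    ]
tall_bottle 0.89 [240.6 118.9] [0.4395 0.141  0.    ]
marker 0.73 [335.7 128.4] [0.4549 0.3037 0.009 ]
water_tray 0.59 [246.8 215.8] [0.6186 0.1497 0.    ]
water_tray 0.41 [ 61.1 114.9] [ 0.433  -0.1666  0.    ]
surface_tray 0.92 [ 81.1 208. ] [ 0.6027 -0.1638  0.    ]
surface_tray 0.58 [ 61.6 114.8] [ 0.4329 -0.1657  0.    ]
4.7917 [ 0.5002 -0.1992  0.3301] [-0.5283  0.2345  0.1802  1.5165  0.0004 -0.5293]
cam [ 0.429  -0.1996  0.473 ] [[-0.0008  1.      0.0019]
 [ 0.96    0.0002  0.2799]
 [ 0.2799  0.002  -0.96  ]]
large_dish 0.67 [277.3 113. ] [ 0.4304 -0.1656  0.    ]
large_dish 0.55 [ 44.3 165.4] [ 0.5217 -0.585   0.    ]
small_dish 0.75 [372.7 130. ] [0.4588 0.0015 0.    ]
tall_bottle 0.7 [456.5 118.3] [0.4389 0.1438 0.    ]
short_bottle 0.79 [190.3 125.3] [ 0.451  -0.3162  0.    ]
short_bottle 0.72 [146.1 133. ] [ 0.4641 -0.3944  0.    ]
water_tray 0.72 [436.3 218.4] [0.6248 0.1441 0.    ]
surface_tray 0.69 [274.8 208.4] [ 0.6044 -0.1667  0.    ]
```

View pics/w0.png

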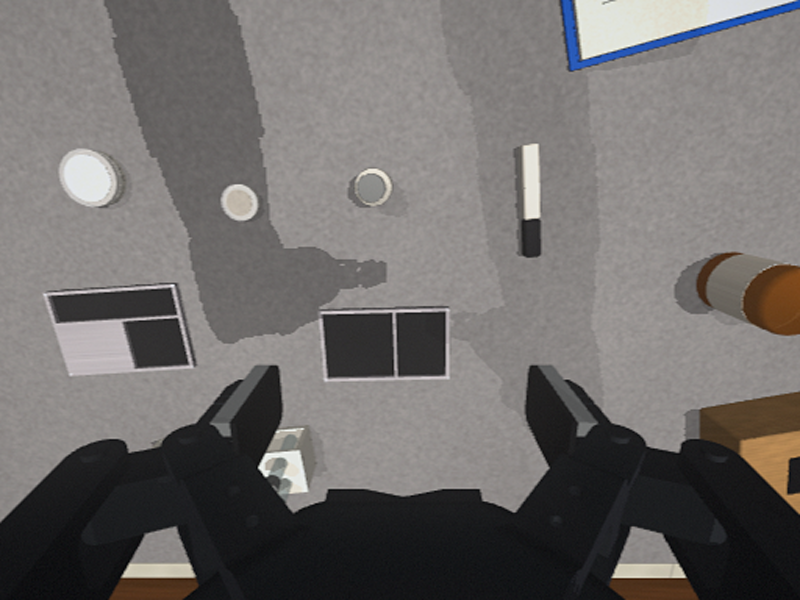

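View pics/w1.png

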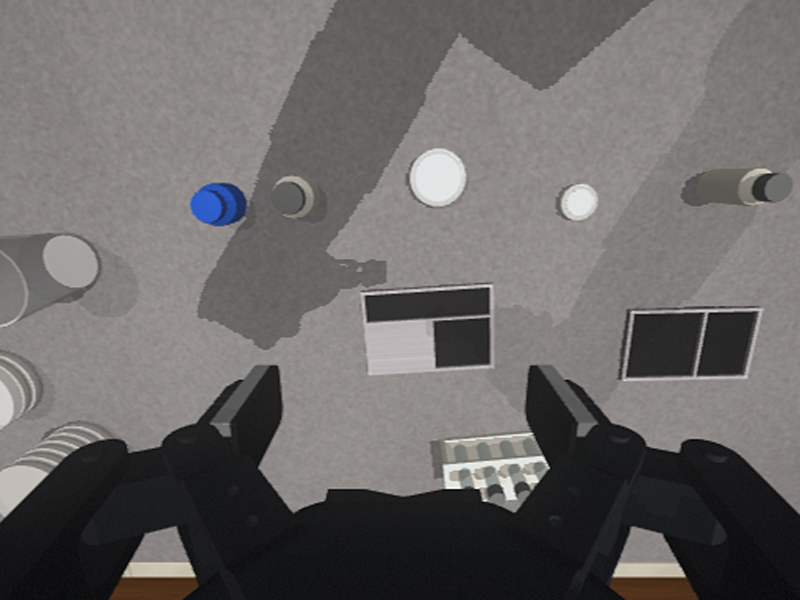

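Wrist views: surface tray at (430,328) in w1 and water tray at (385,345) in w0. Both have their +y end to the right. Stock:
- **Dishes:** large (437,178) and small (578,202), both in w1.
- **Bottles:** short white (293,196) in w1, with the blue one beside it at (217,204). Tall (372,187) in w0.
- **Marker:** (531,200) in w0, lying along x with the cap toward +x.

Next I fit the silhouettes.

```bash
cat >> h.py <<'E'
PROF=dict(large_dish=[(.03,0),(.03,.018)],small_dish=[(.02,0),(.02,.012)],
 tall_bottle=[(.018,0),(.018,.06),(.013,.069),(.013,.085)],short_bottle=[(.022,0),(.022,.032),(.016,.041),(.016,.054)])
def hullmask(p,X):
    m=np.zeros((384,512),np.uint8); h=cv2.convexHull(proj(p,X).astype(np.float32))
    cv2.fillConvexPoly(m,np.round(h*16).astype(np.int32),1,shift=4); return m>0
def pts(n,xy,yaw=0,z0=0):
    a=np.linspace(0,2*np.pi,40)
    if n in PROF: return np.vstack([np.c_[xy[0]+r*np.cos(a),xy[1]+r*np.sin(a),0*a+z+z0] for r,z in PROF[n]])
    if n=="marker": L,Wd,H=.12,.018,.018
    if n=="water_tray": L,Wd,H=.092,.155,.008
    if n=="surface_tray": L,Wd,H=.107,.155,.008
    c,s=np.cos(yaw),np.sin(yaw)
    return np.array([[xy[0]+c*u*L/2-s*v*Wd/2,xy[1]+s*u*L/2+c*v*Wd/2,z0+w*H] for u in(-1,1) for v in(-1,1) for w in(0,1)])
def fit(p,n,mask,z0=0):
    cen=lambda m:np.array([np.nonzero(m)[1].mean(),np.nonzero(m)[0].mean()])
    c=cen(mask); H=pts(n,(0,0))[:,2].max()
    yaw=0
    if n not in PROF:
        cs=cv2.findContours(mask.astype(np.uint8),cv2.RETR_EXTERNAL,cv2.CHAIN_APPROX_NONE)[0]
        P=unproj(p,max(cs,key=len)[:,0],H+z0)[:,:2]
        (_, (w,h), ang)=cv2.minAreaRect((P*1000).astype(np.float32)); yaw=np.radians(ang)
        yaw=(yaw+np.pi/4)%(np.pi/2)-np.pi/4
    xy=unproj(p,c,z0+H/2)[0][:2]
    for _ in range(6):
        xy=xy+unproj(p,c,z0+H/2)[0][:2]-unproj(p,cen(hullmask(p,pts(n,xy,yaw,z0))),z0+H/2)[0][:2]
    mm=hullmask(p,pts(n,xy,yaw,z0)); return xy,yaw,(mm&mask).sum()/(mm|mask).sum()
E
python3 - <<'E'
from h import *
np.set_printoptions(precision=4,suppress=True)
for i in (0,1):
    W=np.load(f"w{i}.npy",allow_pickle=True).item()
    for n in list(PROF)+["marker","water_tray","surface_tray"]:
        for o in cut_out(W,n)[:2]:
            xy,yaw,iou=fit(W,n,o["pixels"]); print(i,n,round(o["conf"],2),np.round(o["pixel"]),xy,round(np.degrees(yaw),2),round(iou,3))
E
```

```text
0 large_dish 0.88 [ 58. 114.] [ 0.431  -0.1619] 0.0 0.928
0 large_dish 0.58 [ 79. 211.] [ 0.6039 -0.1634] 0.0 0.226
0 small_dish 0.68 [155. 131.] [ 0.4569 -0.0072] 0.0 0.94
0 tall_bottle 0.92 [238. 121.] [0.439  0.1425] 0.0 0.908
0 marker 0.73 [339. 126.] [0.4566 0.31  ] 7.03 0.816
0 water_tray 0.96 [246. 217.] [0.626  0.1488] 1.04 0.94
0 surface_tray 0.62 [ 78. 209.] [ 0.6069 -0.1675] 4.13 0.969
1 large_dish 0.78 [282. 112.] [ 0.4309 -0.1618] 0.0 0.933
1 large_dish 0.61 [ 25. 174.] [ 0.5356 -0.6093] 0.0 0.41
1 small_dish 0.87 [374. 132.] [ 0.4566 -0.0063] 0.0 0.849
1 tall_bottle 0.67 [475. 118.] [0.4392 0.1421] 0.0 0.844
1 short_bottle 0.85 [143. 132.] [ 0.4584 -0.3941] 0.0 0.897
1 short_bottle 0.84 [190. 126.] [ 0.45   -0.3129] 0.0 0.934
1 water_tray 0.6 [442. 216.] [0.6259 0.1493] 1.17 0.96
1 surface_tray 0.59 [277. 210.] [ 0.6076 -0.1669] 3.85 0.973
```

```bash
cat >> h.py <<'E'
WT=(np.array([.626,.149]),np.radians(1.1)); ST=(np.array([.6074,-.1671]),np.radians(4.0))
def intray(T,x,y):
    c,s=np.cos(T[1]),np.sin(T[1]); return T[0]+np.array([c*x-s*y,s*x+c*y])
def st(msg=""):
    o=status.get_obs(); print(msg,"t",round(o["t"],2),"p",np.round(o["ee_pos"],4),"F",np.round(o["force"],1),"w",round(o["width"],4))
def pick(xy,z,a,opening,f=25,hi=.15):
    manip.movep([*xy,hi],down(a)); eoat.command_gripper(opening)
    manip.move_straight([*xy,z+.02],feed=.2); manip.move_straight([*xy,z],feed=.06); st("pre")
    eoat.command_gripper(0.0,f_grip=f); st("grip"); manip.move_straight([*xy,hi],feed=.2); st("lift")
def place(xy,z,a,hi=.15):
    manip.movep([*xy,hi],down(a)); manip.move_straight([*xy,z+.015],feed=.2); st("above")
    manip.move_straight([*xy,z],feed=.03); st("down")
def release(xy,w,hi=.15):
    eoat.command_gripper(w); st("open"); o=status.get_obs()["ee_pos"]
    manip.move_straight([o[0],o[1],o[2]+.03],feed=.1); manip.move_straight([o[0],o[1],hi],feed=.25); st("up")
E
python3 - <<'E'
from h import *
pick([.431,-.162],.003,np.pi/2,.085)
W=eyes.camera("wrist");save(W,"g1")
E
```

```text
pre t 8.18 p [ 0.4306 -0.1618  0.0027] F [-0.5 -0.2  0.4] w 0.0847
grip t 8.55 p [ 0.4313 -0.1621  0.0035] F [-0.5  0.3  5. ] w 0.0587
lift t 9.43 p [ 0.4304 -0.1617  0.149 ] F [ 0.5 -0.3 -0.2] w 0.0585
```

View pics/g1.png

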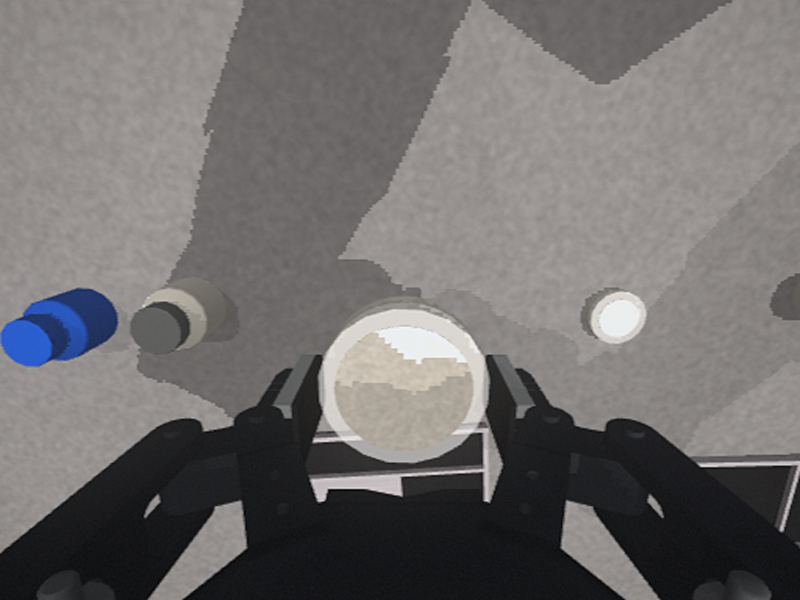

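Run:
```python
from h import *
t=intray(WT,0,-.0315);print(t)
place(t,.0070,np.pi/2)
```

```text
[0.62660472 0.11750581]
above t 11.56 p [0.6275 0.1168 0.0232] F [ 0.5 -0.5  0.4] w 0.0586
down t 12.21 p [0.6265 0.1175 0.0068] F [0.3 0.5 0.1] w 0.0588
```

```bash
cat >> h.py <<'E'
def touch(xy,z,zmin,th=1.5):
    while z>zmin:
        z-=.0006; manip.move_straight([*xy,z],feed=.02); manip.pause(.05); f=status.get_obs()["force"][2]
        if f>th: break
    st("touch"); return z
E
python3 - <<'E'
from h import *
t=intray(WT,0,-.0315)
touch(t,.007,.0045); release(t,.08)
W=eyes.camera("wrist");save(W,"p1")
for o in cut_out(W,"large_dish")[:2]: print(o["conf"],o["pixel"],fit(W,"large_dish",o["pixels"],.003))
for o in cut_out(W,"water_tray")[:1]: print(o["conf"],fit(W,"water_tray",o["pixels"]))
E
```

```text
touch t 12.51 p [0.6267 0.1175 0.0065] F [-0.2  0.4  1.9] w 0.0586
open t 12.86 p [0.6265 0.1175 0.0063] F [ 1.  -0.5  0. ] w 0.0801
up t 13.92 p [0.6263 0.1175 0.1495] F [ 0.1 -0.4 -0.7] w 0.08
0.79 [256.6, 181.0] (array([0.62706714, 0.11815804]), 0, np.float64(0.9413779977160259))
0.84 (array([0.62427646, 0.15805812]), np.float64(0.026968053450848073), np.float64(0.655225327087708))
```

View pics/p1.png

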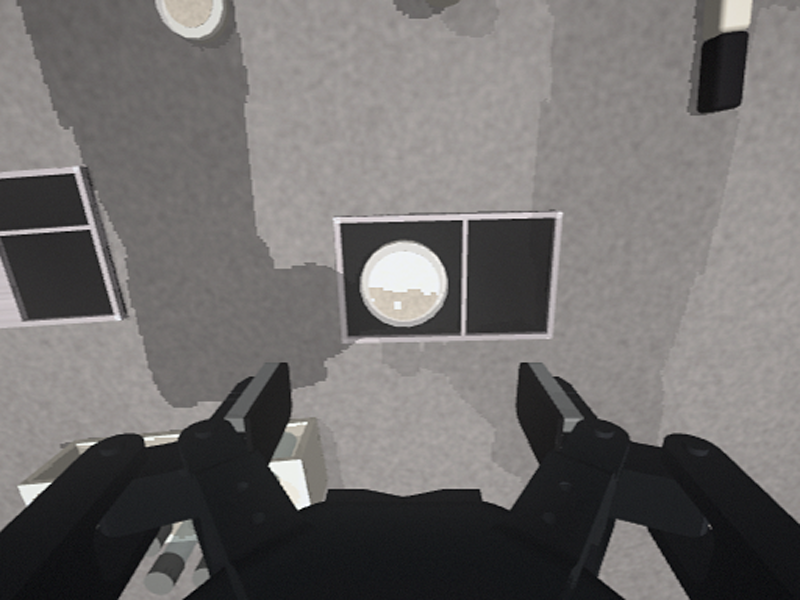

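The large dish at (404,283) is flat and centred in the wide compartment (fit 0.627, 0.118). Next is the small dish.

Run:
```python
from h import *
pick([.4567,-.0065],.0035,np.pi/2,.065)
W=eyes.camera("wrist");save(W,"g2")
t=[.6268,.1178]
place(t,.0255,np.pi/2); touch(t,.0255,.0225); 
W=eyes.camera("wrist");save(W,"p2a")
```

```text
pre t 16.48 p [ 0.4563 -0.0064  0.0032] F [ 0.5  0.2 -0.1] w 0.0652
grip t 16.83 p [ 0.457  -0.0065  0.0039] F [-1.8 -0.2  4.3] w 0.0382
lift t 17.72 p [ 0.456  -0.0064  0.149 ] F [-0.6 -1.  -0.6] w 0.0384
above t 19.32 p [0.6272 0.1171 0.0418] F [-0.6  0.3  0.1] w 0.0384
down t 19.97 p [0.6267 0.1179 0.0253] F [0.7 0.5 0. ] w 0.0381
touch t 20.57 p [0.6269 0.1178 0.025 ] F [-1.1 -0.6  5.6] w 0.0385
```

View pics/g2.png

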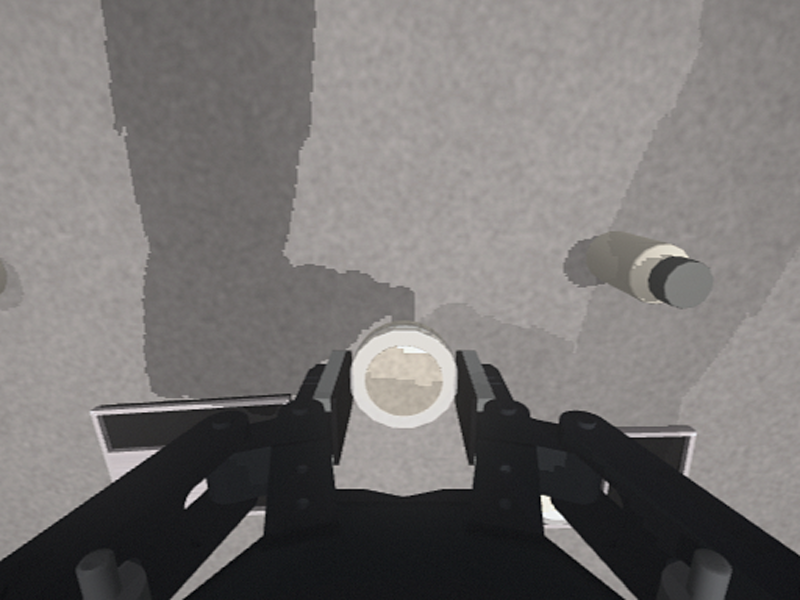

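View pics/p2a.png

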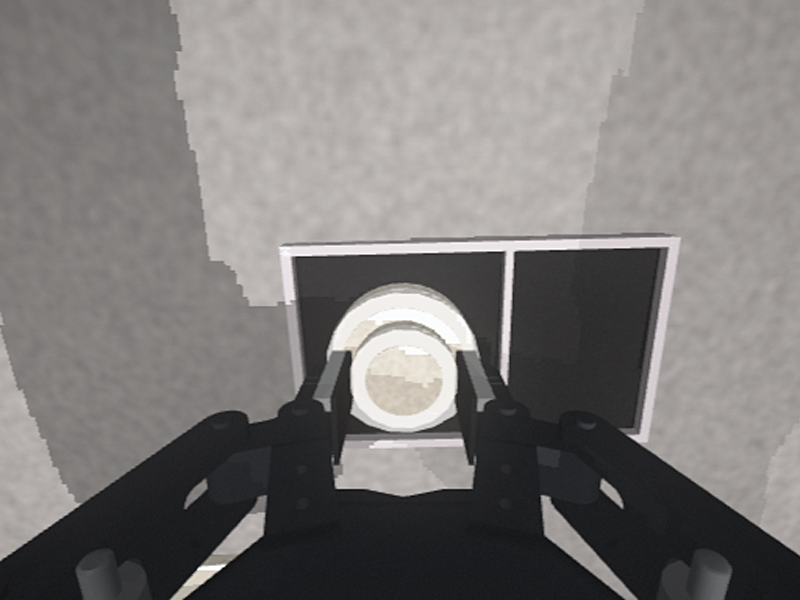

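The small dish is held at (404,378) and resting on the large one. Releasing.

Run:
```python
from h import *
t=[.6268,.1178]
release(t,.065)
W=eyes.camera("wrist");save(W,"p2",(150,100,430,310))
for n,z in (("small_dish",.021),("large_dish",.003)):
    for o in cut_out(W,n)[:2]: print(n,o["conf"],o["pixel"],fit(W,n,o["pixels"],z))
    for o in mark_of(W,n)[:2]: print(n,o["conf"],unproj(W,o["pixel"],z))
```

```text
open t 20.99 p [0.6267 0.1178 0.024 ] F [ 0.3 -0.2 -0.1] w 0.065
up t 21.98 p [0.6267 0.1178 0.15  ] F [0.3 0.3 0. ] w 0.065
small_dish 0.7 [261.4, 185.7] (array([0.62751295, 0.11871108]), 0, np.float64(0.8941717791411042))
small_dish 0.6 [461.7, 33.2] (array([0.48952601, 0.29991344]), 0, np.float64(0.49634528367560043))
large_dish 0.9 [250.1, 165.7] (array([0.62332846, 0.11764482]), 0, np.float64(0.44545454545454544))
large_dish 0.59 [[0.63025498 0.11492638 0.003     ]]
```

View pics/p2.png

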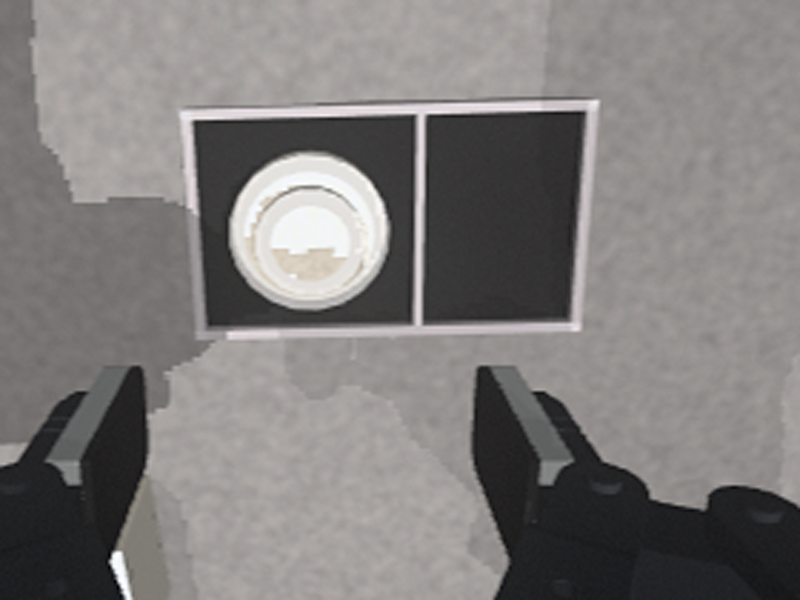

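The small dish sits concentrically on the large one at crop (310,230). Its fit is (0.6275, 0.1187), against (0.6271, 0.1182) for the large dish. Now the tall bottle, with the jaws along x.

Run:
```python
from h import *
pick([.439,.1423],.022,0,.075,f=35,hi=.18)
t=intray(WT,0,.0435); print(t)
place(t,.0257,0,hi=.18); touch(t,.0257,.0235)
W=eyes.camera("wrist");save(W,"p3a")
W=eyes.camera("side");save(W,"p3s",(180,120,340,240))
```

```text
pre t 25.28 p [0.4386 0.1422 0.0217] F [-0.1 -0.2  0.7] w 0.075
grip t 25.73 p [0.4393 0.1424 0.0224] F [-0.7 -0.1  3.7] w 0.0347
lift t 26.67 p [0.4382 0.1422 0.1789] F [-0.3 -0.4  0.4] w 0.0349
[0.62516491 0.19249198]
above t 28.31 p [0.6257 0.1926 0.0424] F [-0.1 -0.1  0.1] w 0.0352
down t 28.96 p [0.625  0.1925 0.0254] F [-0.4 -0.4 -0.6] w 0.0351
touch t 29.26 p [0.625  0.1925 0.0254] F [-1.5 -0.2  5.3] w 0.0351
```

View pics/p3a.png

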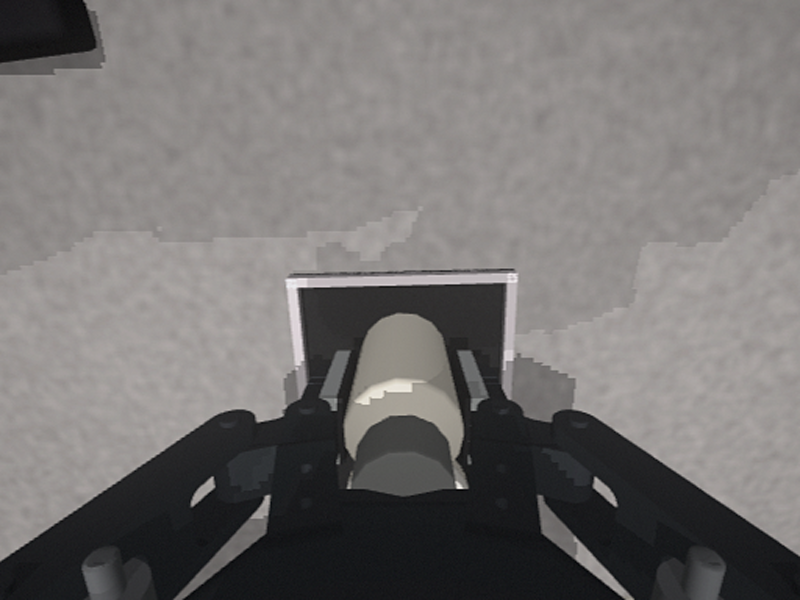

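View pics/p3s.png

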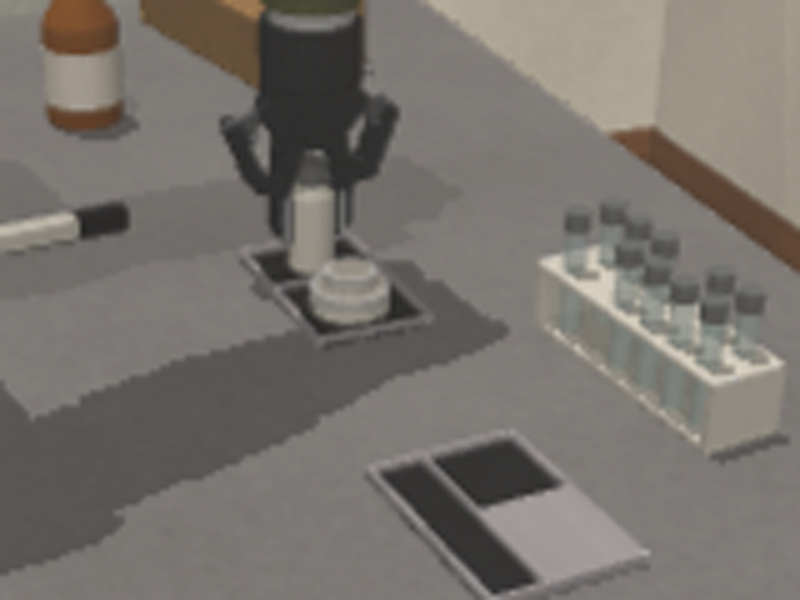

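The bottle is upright in the narrow compartment at (405,390), clear of the walls. I release it, then look at the marker.

Run:
```python
from h import *
from scipy.optimize import minimize
t=intray(WT,0,.0435)
release(t,.075,hi=.2)
manip.movep([.46,.31,.28],down(np.pi/2)); st()
W=eyes.camera("wrist");save(W,"m1"); np.save("m1.npy",W,allow_pickle=True)
for o in cut_out(W,"marker")[:2]:
    print(o["conf"],o["pixel"],o["pixels"].sum()); m=o["pixels"]; xy,yaw,i=fit(W,"marker",m); print(xy,yaw,i)
    def c(v):
        mm=hullmask(W,pts("marker",v[:2]/1e3,v[2]/1e2)); return 1-(mm&m).sum()/(mm|m).sum()
    r=minimize(c,[*(xy*1e3),yaw*100],method="Nelder-Mead",options=dict(initial_simplex=[[xy[0]*1e3+a,xy[1]*1e3+b,yaw*100+d] for a,b,d in((0,0,0),(6,0,0),(0,6,0),(0,0,-8))])); print(r.x,r.fun)
for n,z in (("tall_bottle",.003),):
    for o in cut_out(W,n)[:2]: print(n,o["conf"],o["pixel"],fit(W,n,o["pixels"],z))
```

```text
open t 29.82 p [0.6252 0.1925 0.0249] F [-0.5 -0.7 -0.8] w 0.0751
up t 31.01 p [0.6245 0.1924 0.1983] F [ 0.6 -0.1  0.6] w 0.0751
 t 32.19 p [0.4599 0.3097 0.2787] F [-0.3  0.4  0.6] w 0.0746
0.91 [256.6, 154.0] 920
[0.45527679 0.30954636] 0.10735416239234452 0.9081934846989141
[455.20261517 309.38969681  10.89769266] 0.08557213930348262
tall_bottle 0.54 [193.5, 260.3] (array([0.61468396, 0.2080454 ]), 0, np.float64(0.20682730923694778))
```

View pics/m1.png

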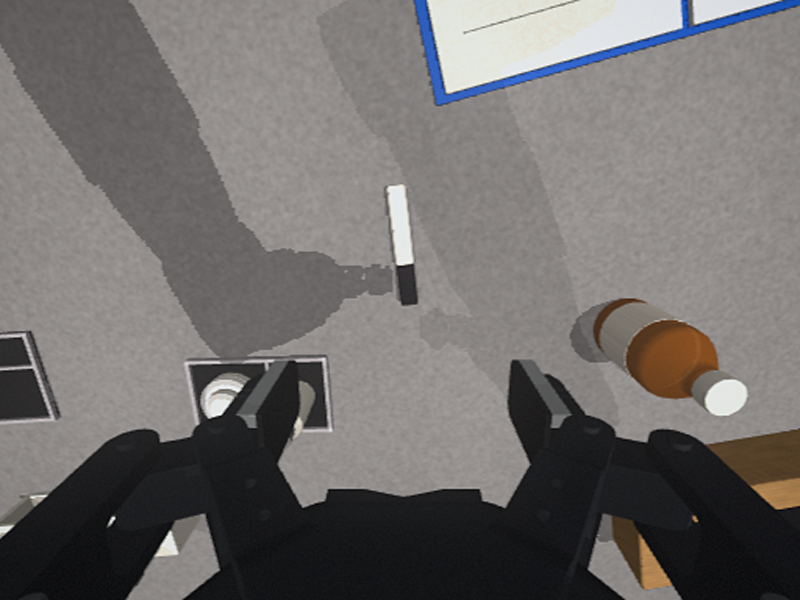

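Marker at (403,245) in the image, fit (0.455, 0.3095), yaw 6.2°, cap at the +x end. Picking it and taking it to the trough.

Run:
```python
from h import *
pick([.4552,.3094],.0075,.109+np.pi/2,.045,f=30,hi=.2)
t=intray(ST,-.0325,0); print(t)
manip.movep([*t,.1],down(ST[1])); st()
W=eyes.camera("wrist");save(W,"m2")
```

```text
pre t 34.65 p [0.4548 0.3092 0.0071] F [ 0.1  0.5 -0.3] w 0.0449
grip t 35.0 p [0.4555 0.3096 0.0079] F [0.2 0.1 1.5] w 0.0171
lift t 36.12 p [0.4545 0.3091 0.1988] F [ 1.3  0.  -1.1] w 0.0172
[ 0.57497917 -0.16936709]
 t 37.94 p [ 0.5753 -0.1683  0.1003] F [-0.2  0.3  0. ] w 0.017
```

View pics/m2.png

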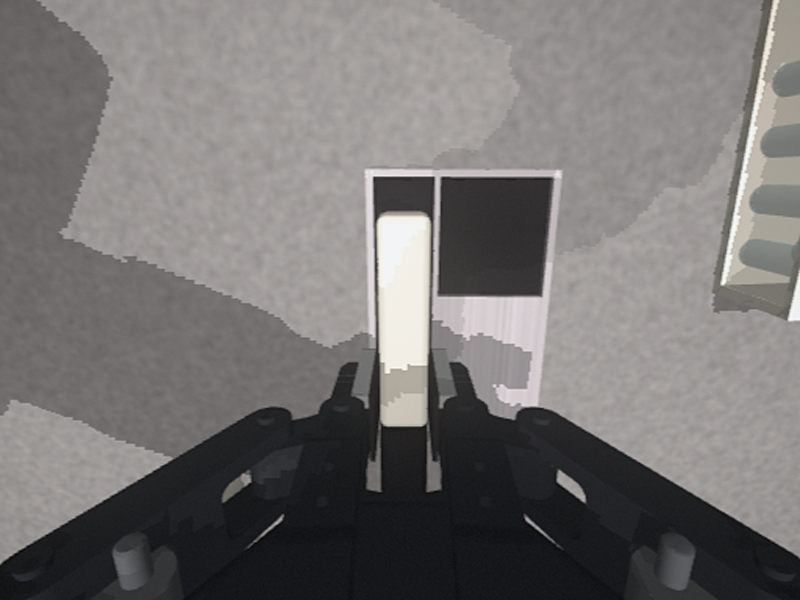

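The marker (404,310) is parallel to the trough and centred over it. Lowering.

Run:
```python
from h import *
t=intray(ST,-.0325,0)
place(t,.0115,ST[1],hi=.1); z=touch(t,.0115,.0085)
release(t,.04,hi=.2)
manip.movep([.50,-.24,.28],down(np.pi/2)); st()
W=eyes.camera("wrist");save(W,"m3")
o=cut_out(W,"marker")
for x in o[:2]: print(x["conf"],x["pixel"],np.round(x["pixels"].sum()))
for o in cut_out(W,"short_bottle")[:3]: print(o["conf"],o["pixel"],fit(W,"short_bottle",o["pixels"]),W["color"][o["pixels"]].mean(0))
```

```text
above t 38.76 p [ 0.5749 -0.1692  0.0266] F [-0.1  0.5 -0.4] w 0.0171
down t 39.41 p [ 0.5749 -0.1693  0.0114] F [-0.8  0.5 -0.1] w 0.0169
touch t 40.01 p [ 0.5751 -0.1694  0.0109] F [-2.   1.   5.7] w 0.0168
open t 40.36 p [ 0.5749 -0.1693  0.01  ] F [ 0.1 -0.7  0.2] w 0.0401
up t 41.6 p [ 0.5741 -0.169   0.1983] F [ 0.7  0.7 -0.9] w 0.0401
 t 43.08 p [ 0.4998 -0.2397  0.279 ] F [-0.2  0.2 -0.1] w 0.0401
0.58 [300.6, 206.7] 865
0.57 [296.7, 219.3] 4006
0.98 [207.8, 130.8] (array([ 0.45058311, -0.31213664]), 0, np.float64(0.9701492537313433)) [118.76768868 116.79009434 112.47051887]
0.95 [156.5, 132.3] (array([ 0.45860439, -0.39434656]), 0, np.float64(0.8917378917378918)) [ 41.18530351  75.0170394  153.70820021]
0.58 [27.7, 180.6] (array([ 0.53136043, -0.5925142 ]), 0, np.float64(0.4197233914612147)) [138.69843656 136.41791942 135.24383644]
```

View pics/m3.png

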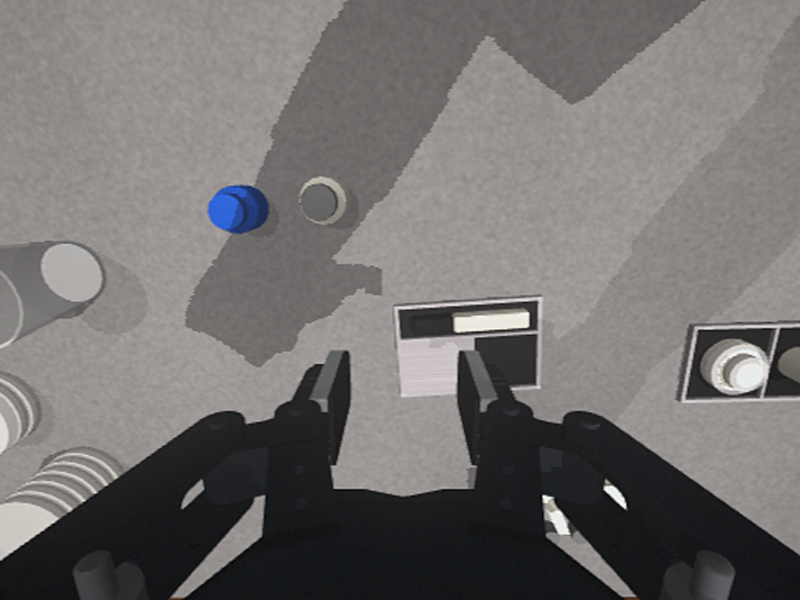

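The marker lies in the trough at (470,322). The white short bottle is at (322,200), with the blue one at (238,208). Picking the white one with the jaws along x.

Run:
```python
from h import *
pick([.4505,-.3123],.009,0,.072,f=35,hi=.18)
t=intray(ST,.0185,.0395); print(t)
place(t,.0128,ST[1]+np.pi/2,hi=.13); touch(t,.0128,.010)
W=eyes.camera("wrist");save(W,"s1")
```

```text
pre t 46.32 p [ 0.4502 -0.312   0.0086] F [-0.5 -0.5  0.5] w 0.0723
grip t 46.69 p [ 0.4508 -0.3126  0.0096] F [-0.2  0.6  3.7] w 0.0426
lift t 47.7 p [ 0.4499 -0.3118  0.1788] F [-0.5  0.2 -1.1] w 0.0429
[ 0.62309955 -0.12640573]
above t 49.48 p [ 0.6235 -0.1273  0.0287] F [ 0.4 -0.1 -0.7] w 0.0432
down t 50.12 p [ 0.623  -0.1263  0.0126] F [ 0.2 -0.1 -0.4] w 0.0425
touch t 50.42 p [ 0.623  -0.1263  0.0126] F [-2.2  1.3  3.2] w 0.0427
```

View pics/s1.png

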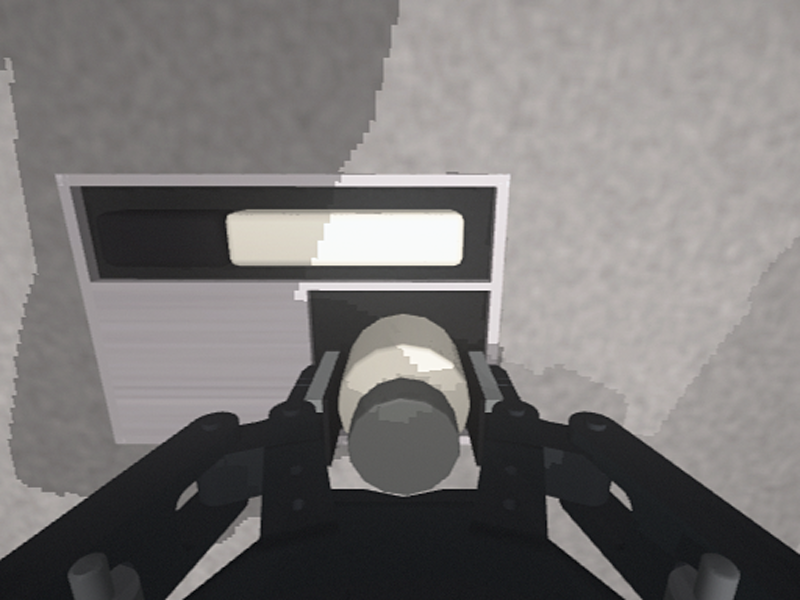

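The marker is flat and centred in the trough (280,238), and the bottle is inside the pocket at (404,400). Releasing, then checking everything.

Run:
```python
from h import *
t=intray(ST,.0185,.0395)
release(t,.068,hi=.18)
manip.movep([.48,-.0,.33],down(np.pi/2)); manip.pause(.3); st()
W=eyes.camera("wrist");save(W,"f1");S=eyes.camera("side");save(S,"f2",(170,100,400,300))
C=eyes.camera("scene");save(C,"f3",(190,90,370,270))
for n,z in (("short_bottle",.003),("tall_bottle",.003),("large_dish",.003),("small_dish",.021)):
    for o in cut_out(W,n)[:2]: print(n,o["conf"],o["pixel"],fit(W,n,o["pixels"],z))
```

```text
open t 50.84 p [ 0.6231 -0.1264  0.0119] F [ 0.1 -0.6 -0.9] w 0.0681
up t 51.99 p [ 0.6224 -0.1262  0.1784] F [-0.3  0.5 -1.2] w 0.0682
 t 53.25 p [ 0.4803 -0.0005  0.3289] F [ 0.   0.3 -0.1] w 0.068
short_bottle 0.94 [25.1, 142.9] (array([ 0.45828693, -0.39204362]), 0, np.float64(0.9019607843137255))
short_bottle 0.58 [195.0, 227.5] (array([ 0.61081805, -0.11767527]), 0, np.float64(0.3775933609958506))
tall_bottle 0.92 [366.8, 240.4] (array([0.6249879 , 0.19217358]), 0, np.float64(0.8995271867612293))
tall_bottle 0.31 [335.4, 217.5] (array([0.5939291 , 0.13105472]), 0, np.float64(0.20851246775580395))
large_dish 0.59 [313.1, 223.0] (array([0.61728615, 0.11078543]), 0, np.float64(0.3637316561844864))
small_dish 0.44 [318.8, 236.1] (array([0.62225836, 0.10872681]), 0, np.float64(0.28187919463087246))
```

View pics/f1.png

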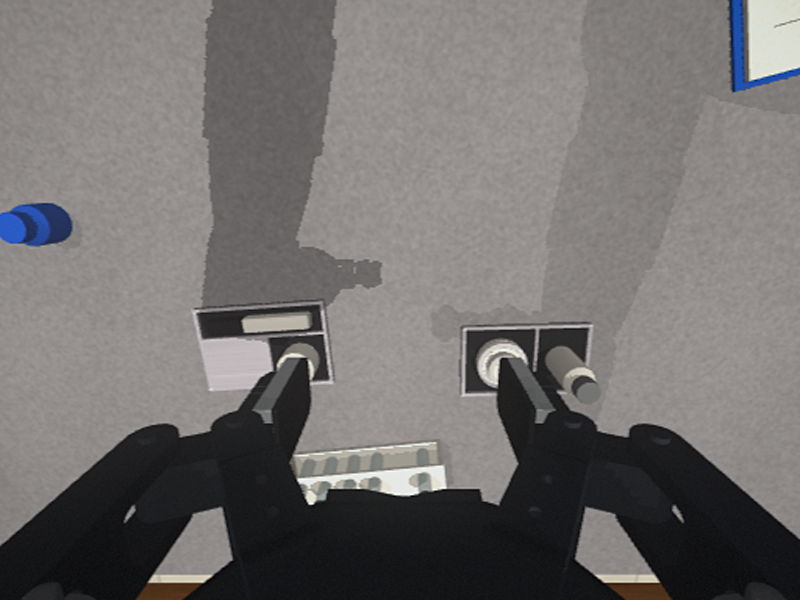

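View pics/f2.png

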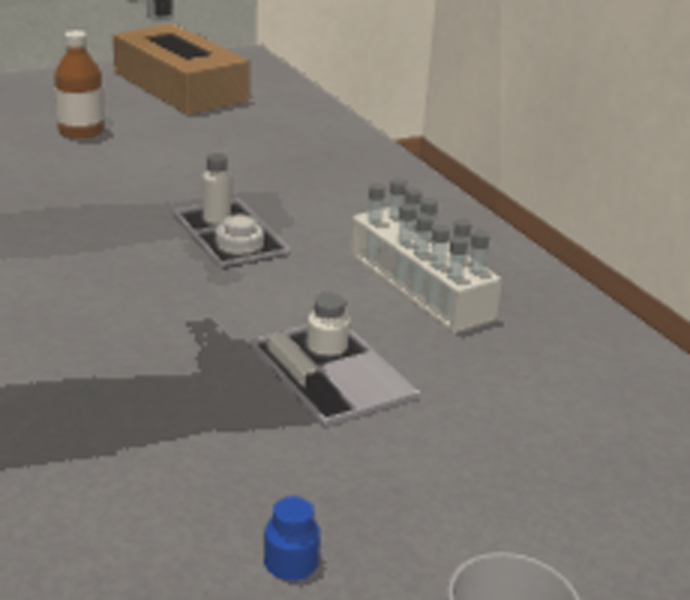

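View pics/f3.png

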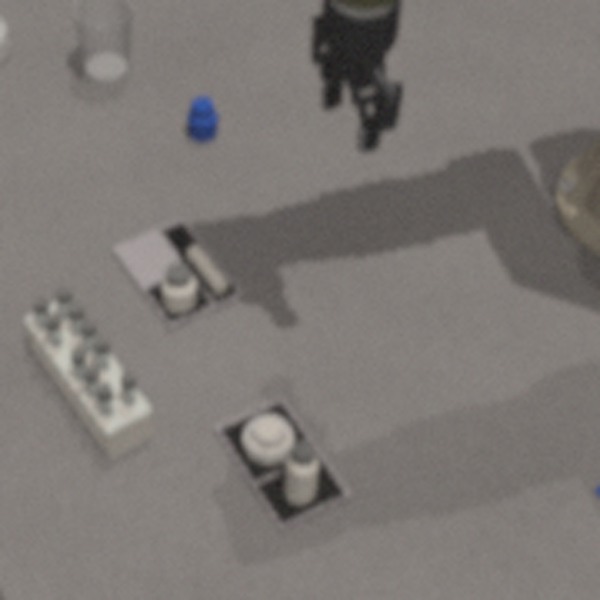

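All five are in place. The side crop shows the tall bottle at (216,190), the dish stack at (240,233), the short bottle at (328,325) and the marker at (308,370). The reagent bottle, rack, beaker and blue bottle have not moved, and the arm is clear.

```bash
python3 -c "
from workcell import *
print(hand_in())"
```

```text
the job is handed in; nothing more can be done
None
```

I made up both kits in the order asked and handed the job in at about 53 s of the 125 s allowed. `hand_in` reports no verdict.

- **Water kit:** the large dish lies flat in the wider compartment, fitted at (0.627, 0.118). The small dish sits on top about 1 mm off its centre. The tall bottle stands upright in the narrower compartment at (0.625, 0.192).
- **Surface kit:** the marker lies flat and lengthwise in the trough, with its cap toward −y. The white short bottle stands in the square pocket.
- **Setting down:** each item was lowered to light contact (2–6 N at the wrist) before the gripper opened. I saw no unexpected force readings.
- **Left alone:** the blue look-alike, reagent bottle, tube rack and beaker show no movement in the final pictures, judged by eye.

**Checks that disagreed:** in the last wrist picture a finger hid parts of the short bottle and the dishes. The fits on those were poor (overlap 0.28–0.38), so I disregarded them. For those pieces I relied on the earlier close views and the unobstructed final side and scene pictures, which agree with each other.

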